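# Press the teal lunch box's vent plug home

## Robot

A 7-joint arm with a two-finger parallel gripper is mounted at the origin on the work surface. World frame = base frame: x ahead of the robot, y to its left, z up, the work surface at z = 0. Lengths are in mm, angles in rad, forces in N, time in s.
With the tool pointing down it reaches from about 350 to 775 mm from the base axis. Payload 3.1 kg.
Tool frame: the origin (TCP) lies at the very end of the fingers, on their centre line; the grasp point (between the pads) lies 19 mm behind it (ctrl.grip_depth is the distance from the TCP to the grasp point, in mm); z points along the fingers, y is the line along which they close (so a half turn about z gives the same grasp; the last joint's range is limited). The gripper opens to 85 mm and grips with 20 to 120 N. Pads are 22 mm wide; open, the fingers measure 114 mm over their backs; the gripper's body (76 mm by 85 mm) begins 54 mm behind the grasp point. The pads swing forward as they close: fully open they stand 13 mm farther back than shut.
Start: joints at [-1.309, 0.311, 0.014, 1.512, -0.004, 1.319, -0.027], TCP at [164.504, 524.839, 231.304] pointing down, gripper open.
Joint ranges: [-2.7, 2.7], [-0.3, 1.91], [-1.27, 1.3], [0.12, 2.57], [-1.44, 4.58], [0.2, 2.03], [-3.05, 3.05]. Speed limits (rad/s): [2.79, 2.79, 3.14, 3.14, 3.14, 3.14, 3.14].

## Interface

Orientations are given as [roll, pitch, yaw] about the fixed x, y, z axes, in that order (R = Rz(yaw) Ry(pitch) Rx(roll)).
In Python, from cell import ctrl gives the robot as it stands. The module is installed in compiled form; this text tells all that it offers.
- The arm moves only by the tool carry_out, never from a script. Its argument "increments" is a list of rows, each an object of numbers: "tx", "ty", "tz": the shift along the tool's x, y, z as a fraction of full scale; "wx", "wy", "wz": the turn, a rotation vector about the tool's x, y, z as a fraction of full scale; "gripper": the closure, from 0 (fully open) to 1 (shut). In form: [{"tx": .., "ty": .., "tz": .., "wx": .., "wy": .., "wz": .., "gripper": ..}, ...]. A call has 1 to 8 rows; each row shifts and turns the commanded pose from where the row before left it, along the tool's axes as they then stand; what a row does not reach is not made up. Full scale, the value 1, is 50 cm for a shift and 180 degrees for a turn. A row lasts 1/8 s, in which the tool goes at most 62.5 mm and 10.7 degrees, less where a joint would pass 70% of its speed; a pose out of reach is approached as far as the arm can. A call with a number of a shift or a turn outside -1 to 1 is refused whole. A call with a gripper value outside its range is refused whole. The fingers move at their own pace and stop on an object; "squeeze" is the grip in N (left out, the last holds). Time passes only in rows, so rows that do not move let the fingers close. It gives the time, the measured TCP pose, the force, the opening and the grip force at its end, in the units of the state.
- ctrl.observe(): the state, without advancing time (a new reading comes with each control period).
- ctrl.read_camera(name): name is "scene" or "top" or "wrist"; returns (picture, depth): 420x560x3 uint8, red, green, blue; 420x560 float32, mm along the optical axis (not along the pixel's ray), 0 where there is no reading.
- ctrl.camera_params(name): a dict with "vertical_fov" (degrees; the focal length in pixels is half the picture's height over the tangent of half this angle, whatever the lens; pixels are square), "cx", "cy" (the principal point, pixels), "origin" and "orientation" of the camera in the world. Camera axes: x right, y down, z forward; pixel columns grow to the right and rows downward; lengths in mm; the calibration is good to about 2 mm. A picture is of the moment at which its call begins: read the wrist's pose just before it. camera_params takes no time and is no camera call; for the wrist camera it gives the pose at the moment of the call.
- ctrl.sign_off(): hands the job in; it is judged then, once.
The state is a dict: "t": time; "q": joint angles; "joint_velocities": joint speeds; "joint_efforts": joint torques, N m; "eef_pos": TCP position; "orientation": TCP orientation; "wrist_force": force on the tool from outside, world axes, zero at the start; "wrist_torque": the same for the moment, N m; "width": finger opening in mm; "gripper_force": force on a finger pad.
Only numpy, scipy, OpenCV 4.12 (cv2) and the standard library are available. Lean on these libraries where they do the work, as an engineer would, in place of code of your own. Each camera call takes 0.05 s, during which the arm holds its last target. There are 200 camera calls.

## Task

The vent plug in the teal lunch box's lid has popped up. Press it fully home with the fingertips, gently and without lifting, tipping or shoving the box, then withdraw. Leave the orange box and everything else on the table untouched.

Things in the scene. Friction and masses are not known exactly. Their poses are not given: they have to be found in the camera images.
- teal_box: Small round lidded plastic lunch box, all teal, standing upright and loose, closed and full, about 0.4 kg: lid 100 mm across, flat lid top 60 mm above the table, a small lift tab at the lid's edge towards its own -x. Origin: centre of the underside; z up; its vent plug is 22 mm from the centre along its own +x.
- teal_plug (a joint): Sliding travel (m) of the vent plug of the teal box: 0 = fully popped up (top 10 mm proud of the lid), 0.008 = fully home (top 2 mm proud). Grows as it is pressed straight down. It slides against about 3 N of friction, has no spring, and stays where it is left, with a hard stop at 0.008. Starts up, at 0 to 0.0015.
- teal_plug_top (a point): Centre of the top face of the white round vent plug (18 mm across) in the lid of the teal box; z up. 70 mm above the table fully up, 62 mm fully home.
- orange_box: Small round lidded plastic lunch box, all orange, standing upright and loose, closed and full, about 0.4 kg: lid 100 mm across, flat lid top 60 mm above the table, a small lift tab at the lid's edge towards its own -x. Origin: centre of the underside; z up; its vent plug is 22 mm from the centre along its own +x.
- orange_plug_top (a point): Centre of the top face of the white round vent plug (18 mm across) in the lid of the orange box; z up. 70 mm above the table fully up, 62 mm fully home. Same plug as on the teal box; to be left alone.
- cup: Short white ceramic cup with a brown chip in its rim, 80 mm across, 70 mm tall, loose, empty. Origin: centre of the underside.
- carrier: Cylindrical two-tier steel lunch carrier with a bail handle and lever lock, 130 mm across (147 mm over the lock), lid top at 132 mm, handle top at 173 mm, loose, 0.9 kg. Origin: centre of the underside.
- fork: Steel fork lying flat, 180 mm long, 22 mm wide, 4 mm thick, loose. Origin: on its underside near the middle of its length, tines to its own +x.
- shaker: Glass salt shaker with a steel cap, 42 mm across, 75 mm tall, loose. Origin: centre of the underside.
- tumbler: Empty steel tumbler, 70 mm across the rim, 95 mm tall, loose. Origin: centre of the underside.
Not all that is in view belongs to the job. What is meant by the teal_box is not blue or pink, and is the larger of those in its own colour.

How it is judged:
By the outcome, as a careful person would: the job done as asked, in the order asked, and still so for the second after the job is handed in, with the robot touching nothing.
It also fails if it takes over 32 s, if anything falls off the work surface, if the arm or the gripper's body presses on something with over 40 N, if the wrist force passes 120 N, or if a joint passes its speed limit or range.

## Working session

There is one attempt and no reset: what is moved stays moved. The work goes in short steps, Python scripts to look and compute and a tool call to move; the robot and the scene stay as the last step left them, time stands still between calls to the robot, and variables do not carry over. Pictures are saved under pics/ and viewed, at most 10 in all, crops included, and the job is handed in when it is done.

Besides the shell and the picture viewer there is one more tool, called after "Emit:" by a JSON object that holds its "api" and its "payload". carry_out: Moves the arm, as the interface text tells. Shift numbers are shares of 50 cm and turn numbers shares of 180 degrees, none past 1 either way. Its arguments: {"type":"object","properties":{"increments":{"type":"array"},"squeeze":{"type":"number"}},"required":["increments"]}

```bash
mkdir -p pics
cat > h.py <<'E'
from cell import ctrl
import numpy as np, cv2
from scipy.spatial.transform import Rotation as R
def snap(n,f=None):
    p=ctrl.camera_params(n); im,d=ctrl.read_camera(n)
    if f: cv2.imwrite('pics/'+f,im[:,:,::-1])
    return im,d,p
def world(p,d):
    h,w=d.shape; f=h/2/np.tan(np.radians(p['vertical_fov'])/2)
    v,u=np.mgrid[:h,:w]
    c=np.stack([(u-p['cx'])/f*d,(v-p['cy'])/f*d,d],-1)
    o=np.array(p['orientation'])
    Rm=o if o.shape==(3,3) else R.from_euler('xyz',o).as_matrix()
    return c@Rm.T+np.array(p['origin'])
E
python3 - <<'E'
from h import *
for n in('top','scene'):
    im,d,p=snap(n,n+'1.png'); print(p); np.savez(''+n+'.npz',im=im,w=world(p,d),d=d)
print(ctrl.observe())
E
```

```text
{'vertical_fov': 50.42853318123108, 'cx': 285.54182198002707, 'cy': 205.77510381921647, 'origin': array([ 307.30999701,  -31.62500612, 1175.07332743]), 'orientation': array([-2.95266063,  0.00309751, -1.57729387])}
{'vertical_fov': 55.6347222396732, 'cx': 276.6218143650935, 'cy': 207.52611631114067, 'origin': array([1106.16630351, -423.4604221 , 1081.20272704]), 'orientation': array([-2.52253091, -0.00267059,  0.98023729])}
{'t': 0.1, 'q': array([-1.3087125 ,  0.31165727,  0.01398272,  1.51292242, -0.00440773,
        1.31921697, -0.02718758]), 'joint_velocities': array([ 0.00124256, -0.00192866, -0.00039255, -0.00124776,  0.00015616,
       -0.00120282,  0.00092923]), 'joint_efforts': array([ 7.03995720e-04, -3.80856514e+01,  1.46652502e-01, -2.31244880e+01,
        1.23739906e-02,  7.98780442e-03, -2.15161275e-07]), 'eef_pos': array([164.30176502, 524.18144692, 230.31295086]), 'orientation': array([-3.13942093e+00,  7.99710695e-05,  2.83790559e+00]), 'wrist_force': array([-0.35448758,  0.56691378, -0.29372574]), 'wrist_torque': array([ 0.01041614, -0.03039437,  0.0227662 ]), 'gripper_force': 0.0, 'width': 85.58552943596018}
```

View pics/top1.png

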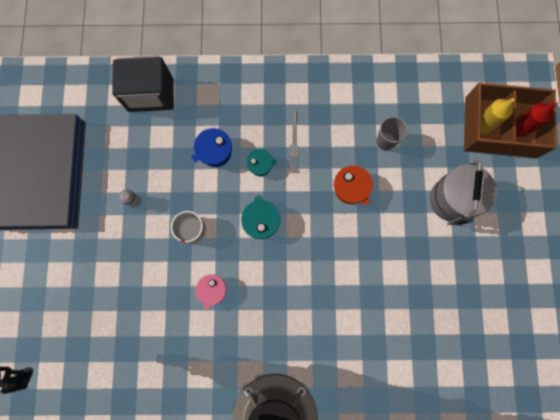

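View pics/scene1.png

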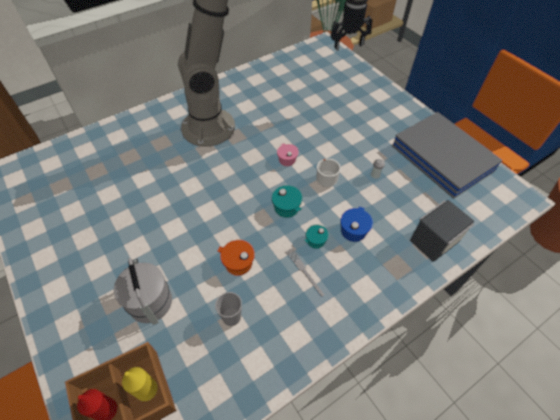

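Candidates in the top view are teal large (261,219), teal small (259,162), blue (213,147), pink (210,290) and orange (353,185). The large teal box fits: it is teal, and the larger of the two teal ones. Its plug is at about (262,228) and its tab at (258,200). I'll measure it and confirm in a crop.

Run:
```python
from h import *
z=np.load('top.npz');im,w=z['im'],z['w']
hsv=cv2.cvtColor(im,cv2.COLOR_RGB2HSV)
print(w[219,261],hsv[219,261])
m=((abs(hsv[...,0].astype(int)-hsv[210,261,0])<10)&(hsv[...,1]>170)&(hsv[...,2]>50)).astype(np.uint8)
n,l,s,c=cv2.connectedComponentsWithStats(m)
for i in range(1,n):
    if s[i,4]>200:
        q=w[(l==i)&(w[...,2]>50)]; print(s[i],c[i],len(q)); 
        if len(q): print(np.median(q,0),q.min(0),q.max(0))
sub=np.zeros(m.shape,bool);sub[205:245,240:285]=1
p=sub&(hsv[...,1]<90)&(w[...,2]>55)
print(p.sum(),np.median(w[p],0),np.argwhere(p).mean(0))
a=np.vstack([w[p]]); 
cv2.imwrite('pics/c1.png',cv2.resize(im[130:260,190:310,::-1],None,fx=4.5,fy=4.5,interpolation=cv2.INTER_CUBIC))
```

```text
[486.34338782  32.5956678   63.44922888] [ 89 204 101]
[247 150  29  25 460] [260.44130435 161.81956522] 2
[ 307.30999701  -31.62500612 1175.07332743] [ 307.30999701  -31.62500612 1175.07332743] [ 307.30999701  -31.62500612 1175.07332743]
[ 242  197   37   41 1017] [260.34414946 217.90167158] 1017
[489.90675103  35.32851131  60.6456085 ] [307.30999701 -31.62500612  52.14041233] [ 545.049066     80.92489017 1175.07332743]
90 [464.99681754  34.70282973  64.21600808] [227.1        257.64444444]
```

View pics/c1.png

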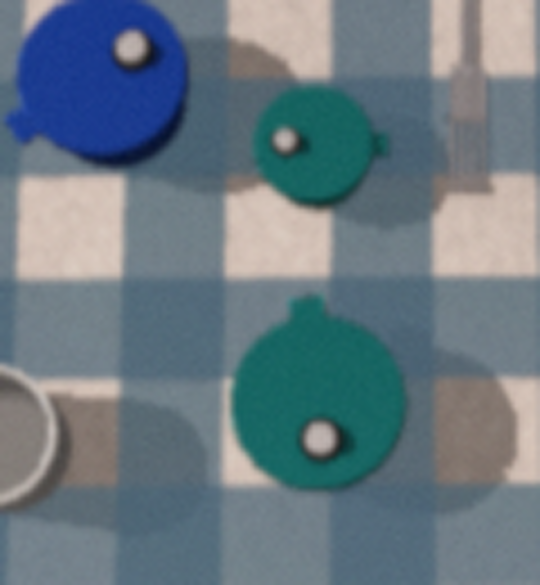

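The crop confirms it. The large teal box has its tab up and its white plug at crop (321,439), which is pixel (261,227.5). The small teal box at crop (315,145) is the decoy. I'll move above the large one with the gripper closed.

Emit:
{"api": "carry_out", "payload": {"increments": [{"tx":-0.04,"ty":-0.035,"gripper":1},{"tx":-0.072,"ty":-0.063,"gripper":1},{"tx":-0.072,"ty":-0.063,"gripper":1},{"tx":-0.072,"ty":-0.063,"gripper":1},{"tx":-0.072,"ty":-0.063,"gripper":1},{"tx":-0.072,"ty":-0.063,"gripper":1},{"tx":-0.072,"ty":-0.063,"gripper":1},{"tx":-0.072,"ty":-0.063,"gripper":1}], "squeeze": 20}}

```text
$.increments[0]: bad value
```

Run:
```python
from h import *
z=np.load('top.npz');d=z['d'];p=ctrl.camera_params('top')
dd=np.ones(d.shape);w1=world(p,dd);o=p['origin']
for u,v in((261.3,227.5),):
    r=w1[int(v),int(u)]-o; r=r+(w1[int(v)+1,int(u)]-w1[int(v),int(u)])*(v%1)+(w1[int(v),int(u)+1]-w1[int(v),int(u)])*(u%1)
    print(o+r*(69-o[2])/r[2])
s=ctrl.observe();print(s['t'],s['eef_pos'],s['orientation']); print(ctrl.camera_params('wrist'))
```

```text
[463.91164455  31.44157408  69.        ]
0.1 [164.30176502 524.18144692 230.31295086] [-3.13942093e+00  7.99710695e-05  2.83790559e+00]
{'vertical_fov': 67.88172208688758, 'cx': 282.38640924863086, 'cy': 209.39225020133551, 'origin': array([ 84.57181862, 549.43627549, 374.38041074]), 'orientation': array([2.81694482e+00, 8.97903450e-04, 1.26690065e+00])}
```

Emit:
{"api": "carry_out", "payload": {"increments": [{"tx":-0.04,"ty":-0.035,"tz":0,"wx":0,"wy":0,"wz":0,"gripper":1},{"tx":-0.072,"ty":-0.063,"tz":0,"wx":0,"wy":0,"wz":0,"gripper":1},{"tx":-0.072,"ty":-0.063,"tz":0,"wx":0,"wy":0,"wz":0,"gripper":1},{"tx":-0.072,"ty":-0.063,"tz":0,"wx":0,"wy":0,"wz":0,"gripper":1},{"tx":-0.072,"ty":-0.063,"tz":0,"wx":0,"wy":0,"wz":0,"gripper":1},{"tx":-0.072,"ty":-0.063,"tz":0,"wx":0,"wy":0,"wz":0,"gripper":1},{"tx":-0.072,"ty":-0.063,"tz":0,"wx":0,"wy":0,"wz":0,"gripper":1},{"tx":-0.072,"ty":-0.063,"tz":0,"wx":0,"wy":0,"wz":0,"gripper":1}], "squeeze": 20}}

```text
t: 1.1
eef_pos: [353.2, 214.8, 231.0]
orientation: [-3.141, -0.0, 2.838]
wrist_force: [-0.2, -0.1, 0.1]
width: 0.2
gripper_force: 0.0
```

Emit:
{"api": "carry_out", "payload": {"increments": [{"tx":-0.072,"ty":-0.063,"tz":0,"wx":0,"wy":0,"wz":0,"gripper":1},{"tx":-0.072,"ty":-0.063,"tz":0.03,"wx":0,"wy":0,"wz":0,"gripper":1},{"tx":-0.072,"ty":-0.063,"tz":0.05,"wx":0,"wy":0,"wz":0,"gripper":1},{"tx":-0.06,"ty":-0.055,"tz":0.05,"wx":0,"wy":0,"wz":0,"gripper":1},{"tx":-0.025,"ty":-0.02,"tz":0.03,"wx":0,"wy":0,"wz":0,"gripper":1},{"tx":0,"ty":0,"tz":0,"wx":0,"wy":0,"wz":0,"gripper":1},{"tx":0,"ty":0,"tz":0,"wx":0,"wy":0,"wz":0,"gripper":1}]}}

```text
t: 1.98
eef_pos: [456.8, 46.6, 151.6]
orientation: [3.141, -0.0, 2.839]
wrist_force: [0.2, -0.4, 0.3]
width: -0.2
gripper_force: 0.0
```

Run:
```python
from h import *
s=ctrl.observe();print(s['t'],s['eef_pos'],s['orientation'],s['wrist_force'])
im,d,p=snap('wrist','w1.png');w=world(p,d)
np.savez('wr.npz',im=im,w=w)
hsv=cv2.cvtColor(im,cv2.COLOR_RGB2HSV)
near=np.hypot(w[...,0]-464,w[...,1]-31.4)<25
m=(near&(hsv[...,1]<90)&(w[...,2]>60)&(w[...,2]<76)).astype(np.uint8)
n,l,st,c=cv2.connectedComponentsWithStats(m)
for i in range(1,n):
    if st[i,4]>30:
        q=w[l==i];t=q[q[:,2]>np.percentile(q[:,2],90)-3]
        print(st[i],c[i],np.median(q,0),t.mean(0),t.min(0),t.max(0))
```

```text
1.975 [456.80880097  46.55882813 151.61331135] [ 3.14086758e+00 -2.77340091e-04  2.83931371e+00] [ 0.21857419 -0.35816709  0.26764787]
[255 214  28  27 590] [268.26610169 227.15084746] [460.75462997  34.14104871  69.66098793] [461.98160802  33.508962    70.14348944] [453.59645528  24.6772949   67.7924577 ] [470.87417213  42.14094577  72.00846122]
```

View pics/w1.png

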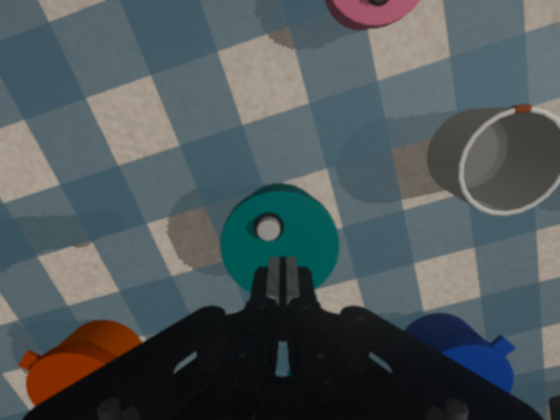

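The wrist view shows the plug at (268,227), with the closed tips just behind it at about (283,260). The plug is at (462, 33.5, 70). I'll centre over it and come down to a little above it.

Emit:
{"api": "carry_out", "payload": {"increments": [{"tx":-0.009,"ty":-0.011,"tz":0.02,"wx":0,"wy":0,"wz":0,"gripper":1},{"tx":-0.009,"ty":-0.011,"tz":0.05,"wx":0,"wy":0,"wz":0,"gripper":1},{"tx":0,"ty":0,"tz":0.04,"wx":0,"wy":0,"wz":0,"gripper":1},{"tx":0,"ty":0,"tz":0.02,"wx":0,"wy":0,"wz":0,"gripper":1},{"tx":0,"ty":0,"tz":0,"wx":0,"wy":0,"wz":0,"gripper":1},{"tx":0,"ty":0,"tz":0,"wx":0,"wy":0,"wz":0,"gripper":1}]}}

```text
t: 2.78
eef_pos: [463.0, 32.4, 87.0]
orientation: [3.141, 0.001, 2.838]
wrist_force: [-0.1, 0.3, -0.5]
width: 0.0
gripper_force: 0.0
```

Run:
```python
from h import *
s=ctrl.observe();print(s['t'],s['eef_pos'],s['wrist_force'])
im,d,p=snap('wrist');cv2.imwrite('pics/w2.png',cv2.resize(im[150:400,160:400,::-1],None,fx=2.3,fy=2.3))
```

```text
2.775 [462.99762682  32.3900162   86.98153785] [-0.13460985  0.34763156 -0.49740552]
```

View pics/w2.png

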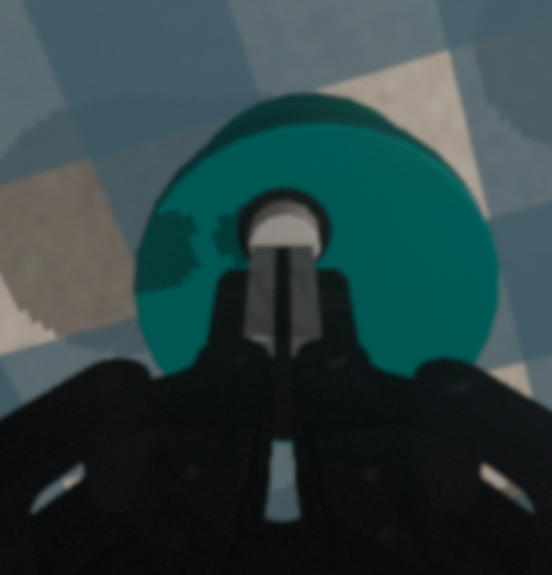

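The crop shows the tips centred on the plug at crop (285,235), with a clear ring round it. I'll press in small steps and watch the force.

Emit:
{"api": "carry_out", "payload": {"increments": [{"tx":0,"ty":0,"tz":0.015,"wx":0,"wy":0,"wz":0,"gripper":1},{"tx":0,"ty":0,"tz":0.013,"wx":0,"wy":0,"wz":0,"gripper":1},{"tx":0,"ty":0,"tz":0.004,"wx":0,"wy":0,"wz":0,"gripper":1},{"tx":0,"ty":0,"tz":0.003,"wx":0,"wy":0,"wz":0,"gripper":1},{"tx":0,"ty":0,"tz":0.003,"wx":0,"wy":0,"wz":0,"gripper":1},{"tx":0,"ty":0,"tz":0.003,"wx":0,"wy":0,"wz":0,"gripper":1},{"tx":0,"ty":0,"tz":0,"wx":0,"wy":0,"wz":0,"gripper":1},{"tx":0,"ty":0,"tz":0,"wx":0,"wy":0,"wz":0,"gripper":1}]}}

```text
t: 3.82
eef_pos: [462.7, 32.3, 65.8]
orientation: [3.141, 0.001, 2.838]
wrist_force: [-0.2, -0.5, 0.9]
width: -0.6
gripper_force: 0.0
```

Emit:
{"api": "carry_out", "payload": {"increments": [{"tx":0,"ty":0,"tz":0.002,"wx":0,"wy":0,"wz":0,"gripper":1},{"tx":0,"ty":0,"tz":0.002,"wx":0,"wy":0,"wz":0,"gripper":1},{"tx":0,"ty":0,"tz":0.001,"wx":0,"wy":0,"wz":0,"gripper":1}]}}

```text
t: 4.2
eef_pos: [462.8, 32.3, 63.5]
orientation: [3.141, 0.001, 2.838]
wrist_force: [0.6, 0.2, 3.2]
width: -0.0
gripper_force: 1.5
```

Emit:
{"api": "carry_out", "payload": {"increments": [{"tx":0,"ty":0,"tz":0.002,"wx":0,"wy":0,"wz":0,"gripper":1},{"tx":0,"ty":0,"tz":0.001,"wx":0,"wy":0,"wz":0,"gripper":1},{"tx":0,"ty":0,"tz":0,"wx":0,"wy":0,"wz":0,"gripper":1}]}}

```text
t: 4.58
eef_pos: [462.8, 32.3, 62.1]
orientation: [3.141, 0.001, 2.838]
wrist_force: [-0.0, -0.4, 4.6]
width: -0.0
gripper_force: 2.3
```

Near the stop. I'll go half a millimetre at a time until the force rises clearly.

Emit:
{"api": "carry_out", "payload": {"increments": [{"tx":0,"ty":0,"tz":0.001,"wx":0,"wy":0,"wz":0,"gripper":1},{"tx":0,"ty":0,"tz":0,"wx":0,"wy":0,"wz":0,"gripper":1}]}}

```text
t: 4.82
eef_pos: [462.8, 32.3, 62.1]
orientation: [3.141, 0.001, 2.838]
wrist_force: [-1.7, -0.5, 8.5]
width: 0.1
gripper_force: 4.2
```

The force rose from 4.6 to 8.5 N with no movement, at z = 62.1, so the plug is at its stop. I'll withdraw straight up.

Emit:
{"api": "carry_out", "payload": {"increments": [{"tx":0,"ty":0,"tz":-0.004,"wx":0,"wy":0,"wz":0,"gripper":1},{"tx":0,"ty":0,"tz":-0.02,"wx":0,"wy":0,"wz":0,"gripper":1},{"tx":0,"ty":0,"tz":-0.06,"wx":0,"wy":0,"wz":0,"gripper":1},{"tx":0,"ty":0,"tz":-0.08,"wx":0,"wy":0,"wz":0,"gripper":1},{"tx":0.02,"ty":0,"tz":-0.08,"wx":0,"wy":0,"wz":0,"gripper":1},{"tx":0.02,"ty":0,"tz":-0.03,"wx":0,"wy":0,"wz":0,"gripper":1},{"tx":0,"ty":0,"tz":0,"wx":0,"wy":0,"wz":0,"gripper":1},{"tx":0,"ty":0,"tz":0,"wx":0,"wy":0,"wz":0,"gripper":1}]}}

```text
t: 5.82
eef_pos: [442.2, 38.1, 196.9]
orientation: [-3.14, -0.002, 2.838]
wrist_force: [-0.6, -0.8, -0.9]
width: 0.1
gripper_force: 0.0
```

Run:
```python
from h import *
s=ctrl.observe();print(s['t'],s['eef_pos'],s['wrist_force'])
im,d,p=snap('wrist','w3.png');w=world(p,d)
hsv=cv2.cvtColor(im,cv2.COLOR_RGB2HSV)
m=(np.hypot(w[...,0]-462,w[...,1]-33)<20)&(hsv[...,1]<90)&(w[...,2]>56)&(w[...,2]<76)
l=(np.hypot(w[...,0]-462,w[...,1]-33)<40)&(hsv[...,1]>170)&(w[...,2]>50)
print(m.sum(),np.median(w[m],0),np.median(w[l],0))
```

```text
5.825 [442.19822231  38.13192225 196.88380498] [-0.61315628 -0.79636346 -0.88735174]
383 [461.86554719  33.54677179  62.85185164] [466.2067454   36.05040428  61.39087432]
```

View pics/w3.png

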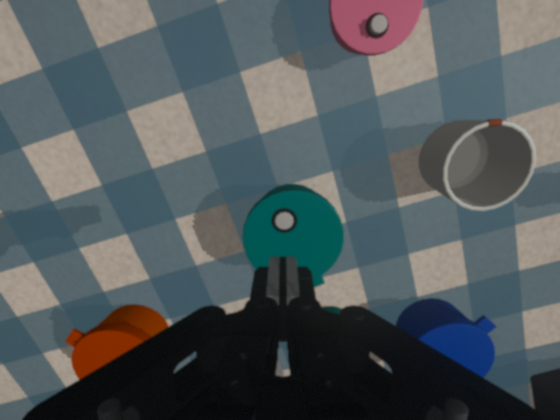

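The plug at (285,220) now sits flush at z of about 62.5. The box hasn't moved and the arm is clear, so I'm handing it in.

```bash
python3 -c "
from cell import ctrl
print(ctrl.sign_off())"
```

```text
the job is handed in; nothing more can be done
None
```

The teal box's vent plug is pressed fully home (the fingertips stopped at 62.1 mm, and the last reading there was 8.5 N); the box did not visibly move, nothing else was touched, and the job was handed in with the arm clear at about 6 s.

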